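# Charge the air duster and aim it at the bobbin well

### The job

Pick up the refillable air duster and charge it: press its base squarely down onto the sprung head of the filling station until the head is fully depressed, and keep it down for a good second. Then carry it over the things on the table to the sewing machine and stop with the can upright, its wand pointing straight in from the machine's front and the brass nozzle hovering about a centimetre above the middle of the open bobbin well, ready to blow out the lint; neither can nor wand may touch the machine at any time, and everything else on the table stays where it is. Finish there, still holding the can in the hover: do not put it down or let go.

Things in the scene. Friction and masses are not known exactly. Their poses are not given: they have to be found in the camera images.
- can: aluminium air-duster can, 52 mm across, 0.26 kg, loose. Origin: centre of its base; z up its axis, x where its wand points. Straight wall to 113 mm (grip there, fingertips about 80 mm up, fingers closing across the wand), shoulder to 124, black button head 24 wide to 141. A rigid 4.4 mm steel wand leaves the head level at 134 mm, runs 42 mm out along x, then slopes 45 deg down to the nozzle
- nozzle_tip (a point): free end of the wand's small brass nozzle (6 mm wide), rigid with the can: 110.5 mm out from the can's axis along its x, 66.5 mm above its base; axes as the can's
- station: bench filling station for such cans, fixed: grey base 125 x 100 x 18 mm carrying an open aluminium guide collar (inner diameter 60, outer 74 mm, top 40 mm above the table) in which the round steel filling head moves up and down. Origin: on the table under the collar's axis, z up. A gauge (up to 57 mm high) and brass fittings lie 40 to 95 mm from the axis on its +x side
- filler_pad_top (a point): centre of the filling head's flat top face (57 mm across), on the collar's axis: 32 mm above the table at rest, 8 mm below the collar's top, 22 mm above the table when fully depressed
- filler_pad (a joint): how far the filling head is pressed down, m: 0 at rest, 0.010 fully depressed (at its stop). Its spring starts to give at about 5 N, needs about 13 N to reach the stop, and pushes it back up when released; the can's own weight does not move it
- machine: white free-arm sewing machine, 430 x 165 x 300 mm, fixed. Origin on the table under its middle; x to its needle end, y to its front, z up. Free arm (bed): x 15 to 195, y -35 to 70 mm, top at 85 mm. Head with needle and raised foot overhangs it behind the well: x 65 to 151, y up to 20, underside at 160 mm; foot: y up to 11 mm, at 95 mm. Pillar, base and dials: x below 15, y up to 75 mm
- bobbin_well (a point): centre of the open bobbin well, a 36 x 36 mm square opening in the top of the machine's free arm in front of the needle (cover off), at the level of the bed's top, 85 mm above the table; its black bobbin holder lies 18 mm down. At machine x 100, y 38 mm; axes as the machine's: y out to its front, z up
- cone_a: grey thread cone, 62 mm across at the foot, 109 mm high, standing loose; origin centre of its foot; bystander
- cone_b: blue thread cone, as the grey one; bystander
- pincushion: round pincushion with pins: brim 100 mm across, cushion 76 mm across and 54 mm high, pins up to 76 mm; origin centre of its underside; bystander
- scissors: steel scissors lying flat, 175 mm long, 10 mm high; origin under the pivot, x to the blade tips; bystander
- bobbin_case: small steel bobbin case, 23 mm across, 12 mm high; origin centre of its underside; bystander
- slide_cover: clear plastic cover of the bobbin well, 44 x 40 x 4 mm, lying flat; origin centre of its underside; bystander
- bobbin_box: clear open box with bobbins, 85 x 85 x 26 mm; origin centre of its underside; bystander
Things that resemble listed ones, but are neither listed nor needed, are in the scene too. What is shaped like the can but purple is not meant.

How it is judged:
On the way:
1. the can's base presses the filling head fully down and keeps it there (value of joint filler_pad above 0.0088 m and contact force between can and station above 5 N and horizontal distance between can and filler_pad_top below 0.008 m and angle between can's own z axis and vertical below 0.15 rad), for 0.7 s.
At the end, for the whole second after the job is handed in: Fingers hold the can still, upright within 8 degrees, clear of table, station and machine; nozzle end within 10 mm sideways of the well centre, 3 to 20 mm above the bed; can on the machine's front side, wand square to the machine within 17 degrees; filling head sprung back (horizontal distance between nozzle_tip and bobbin_well below 0.01 m and z of nozzle_tip in the frame of bobbin_well between 0.003 and 0.02 m and angle between can's own z axis and vertical below 0.15 rad and angle between the x axis of can and the y axis of machine, either way round below 0.3 rad and y of can in the frame of bobbin_well above 0.05 m and contact force between can and machine below 0.05 N and contact force between can and station below 0.05 N and height (world z) of can above 0.012 m and contact force between can and the fingers above 2 N and linear speed of can below 0.015 m/s and value of joint filler_pad below 0.002 m); the arm keeps its last pose, push and grip.
It fails at once if the can or its wand touches the sewing machine (contact force between can and machine above 0.5 N).
It fails at once if a bystander is moved by more than 15 mm (distance of any of cone_a, cone_b, pincushion, scissors, bobbin_case, slide_cover, bobbin_box from where it was at the start of the episode above 0.015 m).
It also fails if it takes over 54 s, if anything falls off the work surface, if the arm or the gripper's body presses on something with over 40 N, if the wrist force passes 120 N, or if a joint passes its speed limit or range.

### The arm

A 6-joint arm with a two-finger parallel gripper is mounted at the origin on the work surface. World frame = base frame: x ahead of the robot, y to its left, z up, the work surface at z = 0. Lengths are in m, angles in rad, forces in N, time in s.
With the tool pointing down it reaches from about 0.25 to 0.85 m from the base axis. Payload 12.5 kg.
Tool frame: the origin (TCP) lies between the finger pads; the fingertips stand manip.tip_reach ahead of it and the grasp point (between the pads) lies 11 mm behind it (manip.tip_reach is the distance from the TCP to the fingertips, in m); x points along the fingers, y is the direction in which the jaws open and shut, and the axes are right-handed (so a half turn about x gives the same grasp; the last joint's range is limited). The gripper opens to 93 mm and grips with 3 to 60 N. Pads are 15 mm wide; open, the fingers measure 128 mm over their backs; the gripper's body (75 mm by 188 mm) begins 65 mm behind the grasp point.
Start: joints at [-1.347, 0.351, 1.652, -0, 1.139, -0.085], TCP at [0.167, -0.524, 0.227] pointing down, gripper open.
Joint ranges: [-2.75, 2.75], [-0.79, 2.1], [0.01, 2.65], [-1.57, 4.71], [0.07, 3.14], [-2.87, 2.87]. Speed limits (rad/s): [2.22, 2.22, 2.79, 3.14, 3.14, 3.14].

### API

Orientations are given as a rotation vector (axis times angle).
In Python, from plant import manip, vision, finish_job gives the robot as it stands. Calls block until the motion is done:
- manip.goto(position, orientation): joint-space move of the TCP to a pose.
- manip.move_straight(position, ori=None, max_speed=0.15): straight line of the TCP; ori=None keeps the orientation; max_speed is the mean speed in m/s.
- manip.goto_joints(angles): joint-space move.
- manip.gripper_open() and manip.grasp(): open the fingers fully, or close them until they stop; the grip force is fixed at half the most.
- manip.hold(seconds).
- manip.ik(position, orientation): joint angles nearest the present ones, or None.
- vision.snapshot(name): name is "scene" or "top" or "wrist"; returns the picture (400x640x3 uint8, blue, green, red); there is no depth.
- vision.calibration(name): a dict with "mtx" (3x3 intrinsics, pixels), "k1" (the pictures are not rectified: a ray, as slopes to the right and down, at radius r is drawn at 1 + k1 r^2 times it, then the intrinsics apply), "position" and "attitude" of the camera in the world; the wrist camera has in their place "hand_eye" (4x4, takes a point from camera to tool coordinates, whose origin is the TCP and whose axes are the tool frame's). Camera axes: x right, y down, z forward; pixel columns grow to the right and rows downward; lengths in m; the calibration is good to about 2 mm. A picture is of the moment at which its call begins: read the wrist's pose just before it. calibration takes no time and is no camera call.
A pose or a line that the arm cannot do raises manip.Unreachable and nothing moves.
- finish_job(): hands the job in, once; it reports no verdict.
Readings, each from a call of its own:
- manip.get_clock(): time.
- manip.get_joint_pos(): joint angles.
- manip.get_joint_velocities(): joint speeds.
- manip.get_joint_torque(): joint torques, N m.
- manip.get_ee_pos(): TCP position.
- manip.get_tcp_rot(): TCP orientation.
- manip.get_contact_force(): force on the tool from outside, world axes, zero at the start.
- manip.get_moment(): the same for the moment, N m.
- manip.get_gripper_width(): opening from 0.0 (shut) to 1.0 (fully open).
Only numpy, scipy, OpenCV 4.12 (cv2) and the standard library are available. Lean on these libraries where they do the work, as an engineer would, in place of code of your own. Each camera call takes 0.05 s, during which the arm holds its last target. There are 200 camera calls.

## Working session

There is one attempt and no reset: what is moved stays moved. The work goes in short steps, each a Python script; the robot and the scene stay as the last script left them, time stands still between calls to the robot, and variables do not carry over. Pictures are saved under pics/ and viewed, about 8 in all and at most 12, crops included, and the job is handed in when it is done.

```bash
ls; mkdir -p pics; python3 - <<'E'
from plant import manip, vision
import cv2
for n in("scene","top"):
    cv2.imwrite(f"pics/{n}0.png",vision.snapshot(n)); c=vision.calibration(n); print(n,c)
print(vision.calibration("wrist"),manip.tip_reach,manip.get_tcp_rot(),manip.get_clock())
E
```

```text
pics
scene {'mtx': array([[401.8683529 ,   0.        , 323.97745997],
       [  0.        , 401.8683529 , 200.90289422],
       [  0.        ,   0.        ,   1.        ]]), 'k1': -0.07994454909014269, 'position': array([ 1.04276932, -0.18912889,  0.92828616]), 'attitude': array([-2.20871211, -1.37581414,  0.40823215])}
top {'mtx': array([[376.50608519,   0.        , 318.40882629],
       [  0.        , 376.50608519, 194.05706527],
       [  0.        ,   0.        ,   1.        ]]), 'k1': -0.06826306220582072, 'position': array([0.41793502, 0.05534182, 1.02389534]), 'attitude': array([-2.15993734,  2.16224754, -0.17082369])}
{'mtx': array([[311.54227306,   0.        , 315.33820081],
       [  0.        , 311.54227306, 198.20558884],
       [  0.        ,   0.        ,   1.        ]]), 'k1': -0.05520200382117979, 'hand_eye': array([[ 6.81247168e-05, -2.80486257e-01,  9.59858039e-01,
        -1.58187831e-01],
       [ 9.99999669e-01, -7.59449903e-04, -2.92897432e-04,
        -2.31581115e-04],
       [ 8.11117799e-04,  9.59857741e-01,  2.80486112e-01,
        -7.78372466e-02],
       [ 0.00000000e+00,  0.00000000e+00,  0.00000000e+00,
         1.00000000e+00]])} 0.008 [ 2.05534814  0.32090793 -2.05544867] 0.1
```

View pics/scene0.png

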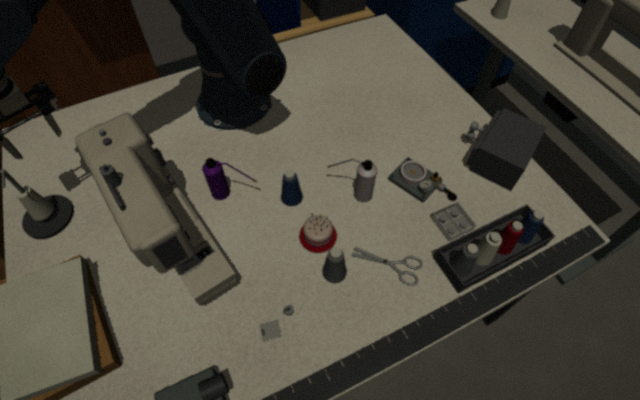

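View pics/top0.png

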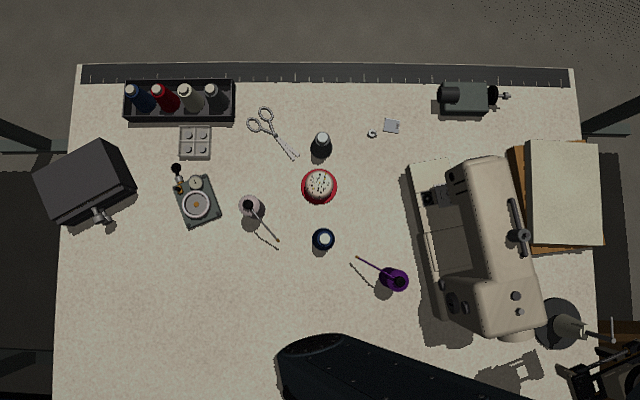

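The top view shows the can at (252,205), wand towards (278,240), station collar at (196,205), purple decoy at (393,280), and the machine on the right with its well near (432,197). I'll zoom in for pixel picks.

```bash
cat > h.py <<'E'
import numpy as np, cv2
from scipy.spatial.transform import Rotation as R
from plant import manip, vision
def campose(n, tcp=None):
    c=vision.calibration(n)
    if n=="wrist":
        p,r=tcp; T=np.eye(4);T[:3,:3]=R.from_rotvec(r).as_matrix();T[:3,3]=p
        T=T@c["hand_eye"]; return c,T[:3,3],T[:3,:3]
    return c,np.array(c["position"]),R.from_rotvec(c["attitude"]).as_matrix()
def ray(n,uv,tcp=None):
    c,p,A=campose(n,tcp)
    q=cv2.undistortPoints(np.array([[uv]],float),c["mtx"],np.array([c["k1"],0,0,0,0.]))[0,0]
    return p,A@np.array([q[0],q[1],1])
def onz(n,uv,z,tcp=None):
    p,d=ray(n,uv,tcp); return p+d*(z-p[2])/d[2]
def proj(n,P,tcp=None):
    c,p,A=campose(n,tcp)
    return cv2.projectPoints(np.atleast_2d(np.array(P,float)),cv2.Rodrigues(A.T)[0],-A.T@p,c["mtx"],np.array([c["k1"],0,0,0,0.]))[0][:,0]
def tri(obs):
    M=np.zeros((3,3));b=np.zeros(3)
    for o in obs:
        p,d=ray(*o); d=d/np.linalg.norm(d); Q=np.eye(3)-np.outer(d,d); M+=Q;b+=Q@p
    return np.linalg.solve(M,b)
E
python3 - <<'E'
import cv2, numpy as np
t=cv2.imread("pics/top0.png"); s=cv2.imread("pics/scene0.png")
def crop(im,x,y,w,h,k): return cv2.resize(im[y:y+h,x:x+w],None,fx=k,fy=k,interpolation=cv2.INTER_CUBIC)
a=crop(t,160,150,130,110,3); b=crop(t,400,140,130,110,3)
c=crop(s,320,140,130,90,3); d=crop(s,130,180,130,90,3)
o=np.vstack([np.hstack([a,b]),np.hstack([c,d])]); cv2.imwrite("pics/c1.png",cv2.convertScaleAbs(o,alpha=1.3))
E
```

```text
(no output)
```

View pics/c1.png

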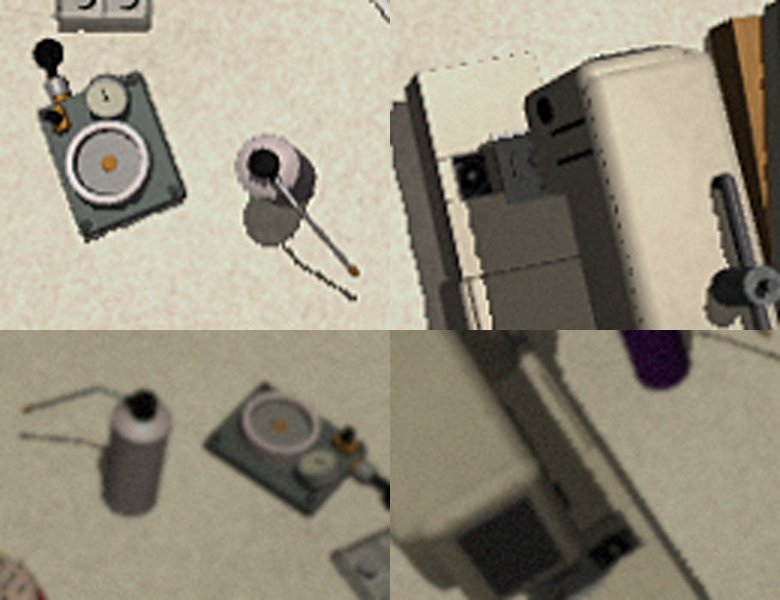

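The crop shows the collar centre at (196,204.3), can head (248,204.3), brass nozzle (278.3,240.3), and the well as the black square at (428.3,199). The machine bed's needle-end front corner is at about (408.5,166.7).

```bash
python3 - <<'E'
from h import *
np.set_printoptions(precision=4,suppress=True)
T="top"
st=onz(T,(196,204.3),.040); hd=onz(T,(248,204.3),.141); nz=onz(T,(278.3,240.3),.0665)
w=onz(T,(428.3,199),.085); cn=onz(T,(408.5,166.7),.085)
print("st",st,"scene",onz("scene",(320+280/3,140+95/3),.04))
print("head",hd,"nz",nz,np.linalg.norm((nz-hd)[:2]),"yaw",np.degrees(np.arctan2(*(nz-hd)[1::-1])))
print("well",w,"scene",onz("scene",(203.3,252.7),.085),"corner",cn)
# machine yaw from well->corner: local (95,32)
d=cn-w; print(np.linalg.norm(d[:2]),"mach x yaw",np.degrees(np.arctan2(d[1],d[0])-np.arctan2(32,95)))
for n,uv,z in [("cone_a",(321,137),.109),("cone_b",(323,236),.109),("pin",(319,187),.03),("purple",(387,277),.141),("purpnz",(357,258),.0665),("box",(195,142),.026),("gauge",(195,182),.05),("knob",(176,168),.04),("tray",(180,100),.05),("grey",(90,180),.1)]:
    print(n,onz(T,uv,z))
E
```

```text
st [0.5252 0.3555 0.04  ] scene [0.5309 0.3564 0.04  ]
head [0.5143 0.2017 0.141 ] nz [0.4311 0.1357 0.0665] 0.10621461788047953 yaw -141.57814674684667
well [ 0.5338 -0.2451  0.085 ] scene [ 0.5442 -0.2476  0.085 ] corner [ 0.6174 -0.197   0.085 ]
0.09640985501071085 mach x yaw 11.294242194516487
cone_a [0.6876 0.0282 0.109 ]
cone_b [0.4407 0.0242 0.109 ]
pin [0.5729 0.0317 0.03  ]
purple [ 0.3446 -0.1229  0.141 ]
purpnz [ 0.3862 -0.0627  0.0665]
box [0.6978 0.3701 0.026 ]
gauge [0.5829 0.3576 0.05  ]
knob [0.6225 0.4135 0.04  ]
tray [0.8092 0.4097 0.05  ]
grey [0.5799 0.6114 0.1   ]
```

```bash
cat >> h.py <<'E'
def ori(a): # tool down, tool z at yaw a (deg)
    a=np.radians(a); x=np.array([0,0,-1.]); z=np.array([np.cos(a),np.sin(a),0]); return R.from_matrix(np.c_[x,np.cross(z,x),z]).as_rotvec()
def tcp(): return np.array(manip.get_ee_pos()),np.array(manip.get_tcp_rot())
def snap(name):
    t=tcp(); im=vision.snapshot("wrist"); cv2.imwrite(f"pics/{name}.png",im); np.savez(f"pics/{name}.npz",p=t[0],r=t[1]); return im,t
def load(name): d=np.load(f"pics/{name}.npz"); return d["p"],d["r"]
E
python3 - <<'E'
from h import *
np.set_printoptions(precision=3,suppress=True)
print(R.from_rotvec(tcp()[1]).as_matrix())
for s in (0,180):
  for p,a in [((.514,.202,.29),-141.6),((.525,.356,.15),-141.6),((.525,.356,.15),-105),((.51,-.138,.12),-75),((.51,-.138,.3),-75)]:
    print(s,p,manip.ik(p,ori(a+s)))
# machine look
P=(.47,-.12,.30); print(manip.ik(P,ori(-75)),manip.ik(P,ori(105)))
for a in(-75,105): print(a,proj("wrist",[[.534,-.245,.085],[.617,-.197,.085]],(np.array(P),ori(a))))
E
```

```text
[[-0.     0.304 -0.953]
 [ 0.001 -0.953 -0.304]
 [-1.    -0.001 -0.   ]]
0 (0.514, 0.202, 0.29) [0.29  0.297 1.566 0.    1.279 1.191]
0 (0.525, 0.356, 0.15) [0.523 0.583 1.489 0.    1.07  1.423]
0 (0.525, 0.356, 0.15) [ 0.523  0.583  1.489 -0.     1.07   0.784]
0 (0.51, -0.138, 0.12) [-0.352  0.451  1.803 -0.     0.888 -0.614]
0 (0.51, -0.138, 0.3) [-0.352  0.244  1.612 -0.     1.286 -0.614]
180 (0.514, 0.202, 0.29) [ 0.29   0.297  1.566 -0.     1.279 -1.951]
180 (0.525, 0.356, 0.15) [ 0.523  0.583  1.489 -0.     1.07  -1.719]
180 (0.525, 0.356, 0.15) [ 0.523  0.583  1.489 -0.     1.07  -2.357]
180 (0.51, -0.138, 0.12) [-0.352  0.451  1.803  0.     0.888  2.527]
180 (0.51, -0.138, 0.3) [-0.352  0.244  1.612  0.     1.286  2.527]
[-0.346  0.16   1.716 -0.     1.266 -0.608] [-0.346  0.16   1.716  0.     1.266  2.534]
-75 [[337.514 273.719]
 [407.417 256.739]]
105 [[288.991  52.562]
 [208.112  76.946]]
```

```bash
python3 - <<'E'
from h import *
p,r=tcp()
manip.move_straight([.167,-.50,.50],max_speed=.3)
P=np.array([.47,-.12,.30])
manip.goto([.40,-.10,.50],ori(-75)); manip.goto(P,ori(-75)); manip.hold(.2); snap("w_m")
manip.goto([.49,.20,.32],ori(38.4)); manip.hold(.2); snap("w_c")
print(manip.get_clock(),manip.get_joint_pos())
a=cv2.imread("pics/w_m.png");b=cv2.imread("pics/w_c.png")
cv2.imwrite("pics/v4.png",cv2.resize(a,None,fx=1.25,fy=1.25))
cv2.imwrite("pics/v5.png",b)
E
```

```text
5.4333 [ 2.98267013e-01  2.30900985e-01  1.57964687e+00 -6.41628160e-05
  1.33102722e+00 -1.94099323e+00]
```

View pics/v4.png

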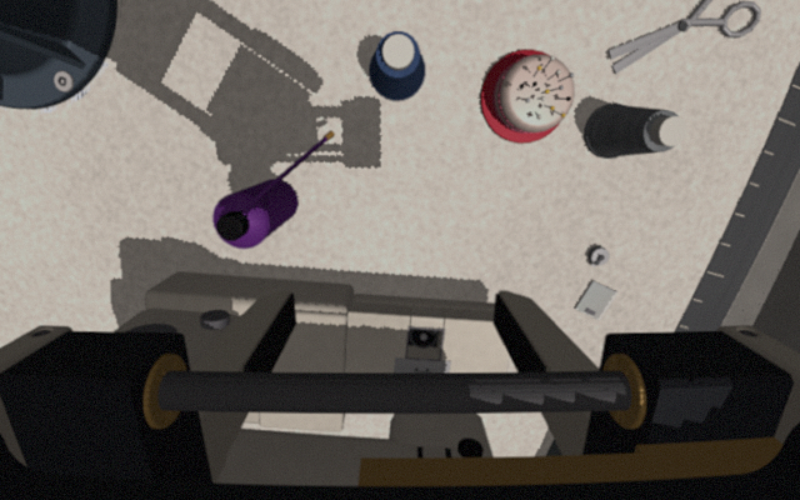

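View pics/v5.png

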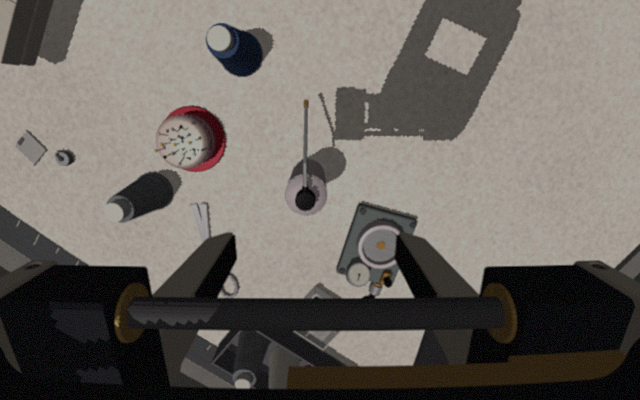

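The wrist views show the well at about (339,273) px in w_m. In w_c the can head is at (305,198), the nozzle tip at (306,101) and the collar centre at (380,245). One enlarged crop of the well follows, for machine yaw.

```bash
python3 - <<'E'
from h import *
np.set_printoptions(precision=4,suppress=True)
a=cv2.imread("pics/w_m.png")[215:345,200:400]; cv2.imwrite("pics/v6.png",cv2.convertScaleAbs(cv2.resize(a,None,fx=4,fy=4,interpolation=cv2.INTER_CUBIC),alpha=1.3))
t=load("w_c")
hd=onz("wrist",(305,198),.141,t);nz=onz("wrist",(306,101),.0665,t)
print("head",hd,"nz",nz,np.linalg.norm((nz-hd)[:2]),np.degrees(np.arctan2(*(nz-hd)[1::-1])))
print("st",onz("wrist",(380,245),.04,t), "padcentre", onz("wrist",(380.5,245),.032,t))
E
```

```text
head [0.513  0.2026 0.141 ] nz [0.4294 0.1366 0.0665] 0.10648309842967099 -141.67483440131352
st [0.5263 0.3546 0.04  ] padcentre [0.5276 0.3589 0.032 ]
```

View pics/v6.png

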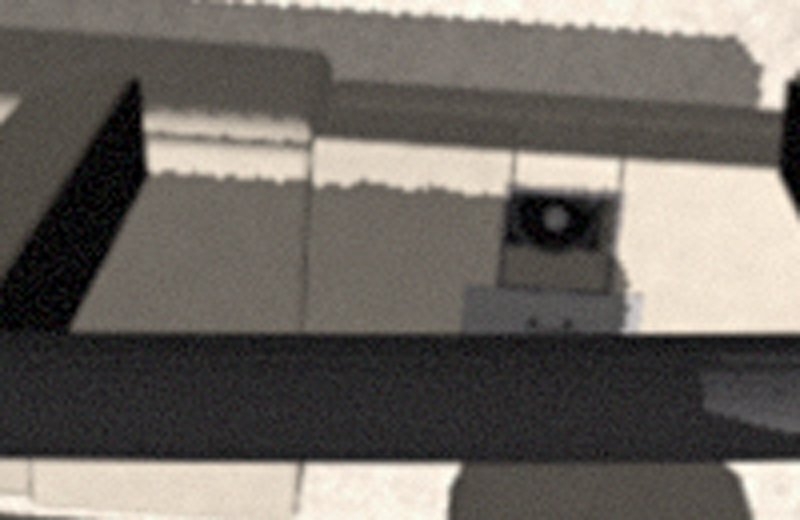

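The well opening spans crop columns 505–617 and rows 185–290, centre (560,238). The bed's front edge runs from (330,137) to (780,164).

```bash
python3 - <<'E'
from h import *
np.set_printoptions(precision=4,suppress=True)
t=load("w_m"); f=lambda u,v,z=.085: onz("wrist",(200+(u+.5)/4-.5,215+(v+.5)/4-.5),z,t)
w=f(560,238); a,b=f(330,137),f(780,164); d=b-a; print("well",w,"edge yaw",np.degrees(np.arctan2(d[1],d[0])))
n=np.array([-d[1],d[0]])/np.linalg.norm(d[:2]); print("front edge dist",n@(a-w)[:2])
c=[f(*q) for q in((510,183),(620,190),(500,287),(612,292))]
for i,j in((0,1),(2,3),(2,0),(3,1)):
    e=c[j]-c[i]; print(np.linalg.norm(e[:2]),np.degrees(np.arctan2(e[1],e[0])))
q=f(315,150)-f(310,150); 
for s in ((308,200),(300,330)),((303,465),(298,515)): pass
e=f(310,145)-f(297,515); print("cross line yaw-90",np.degrees(np.arctan2(e[1],e[0]))-90)
E
```

```text
well [ 0.5384 -0.2452  0.085 ] edge yaw 11.023167131187563
front edge dist 0.032245130269452006
0.03690497018625687 10.725646857307572
0.038588279150990945 11.78509496406131
0.03977101966318772 100.66217072832544
0.0390916140479968 103.11928662791243
cross line yaw-90 10.919837306546924
```

```bash
python3 - <<'E'
from h import *
np.set_printoptions(precision=4,suppress=True)
o=ori(38.4)
manip.goto([.5137,.2022,.26],o); manip.move_straight([.5137,.2022,.088],max_speed=.15)
print(manip.get_contact_force())
manip.grasp(); print(manip.get_gripper_width(),manip.get_contact_force())
manip.move_straight([.5137,.2022,.188],max_speed=.15); manip.hold(.3)
snap("w_g"); print(tcp()[0],manip.get_gripper_width(),manip.get_contact_force(),manip.get_clock())
t=load("w_g"); print("expect head",proj("wrist",[.5137,.2022,.241],t),"nz",proj("wrist",np.array([.5137,.2022,.1665])+.1105*np.array([np.cos(np.radians(-141.6)),np.sin(np.radians(-141.6)),0]),t))
E
```

```text
[-0.2596  1.0972  0.937 ]
0.557850941730139 [-0.1346  1.2815  0.1454]
[0.5136 0.2022 0.1876] 0.5515900122883824 [ 0.0425 -0.0992 -2.4145] 9.0
expect head [[314.7501 313.684 ]] nz [[314.6244  45.1577]]
```

View pics/w_g.png

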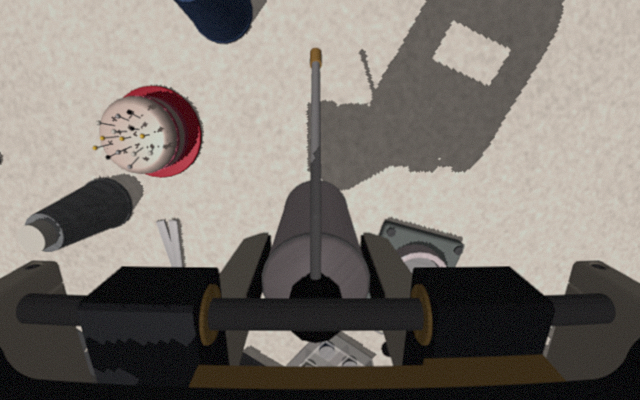

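The can is gripped squarely, with the nozzle at (316,46) against an expected (314.6,45.2). Next is the station.

```bash
python3 - <<'E'
from h import *
np.set_printoptions(precision=4,suppress=True)
S=[.5265,.3552]
manip.move_straight(S+[.188],max_speed=.15); manip.move_straight(S+[.132],max_speed=.1); manip.hold(.2)
f0=np.array(manip.get_contact_force()); print(f0)
z=.132
while z>.105:
    z-=.003; manip.move_straight(S+[z],max_speed=.05); manip.hold(.1)
    f=np.array(manip.get_contact_force())-f0; print(round(z-.088,4),tcp()[0],f, manip.get_moment())
    if np.linalg.norm(f[:2])>5 or f[2]>12 or (z>.122 and f[2]>2): break
print(manip.get_clock())
E
```

```text
[-0.5045  0.4757 -2.9078]
0.041 [0.5265 0.3552 0.129 ] [ 1.0669 -0.6533 -0.2188] [ 0.1637 -0.1007  0.0263]
0.038 [0.5265 0.3552 0.126 ] [ 0.0731 -0.1486  0.1348] [ 0.0361 -0.1213 -0.0014]
0.035 [0.5265 0.3552 0.123 ] [1.3501 0.1671 0.5174] [ 0.1096 -0.1115 -0.0383]
0.032 [0.5265 0.3552 0.1201] [ 0.8192 -1.0052  1.3626] [ 0.1226 -0.1966  0.0483]
0.029 [0.5267 0.3553 0.1174] [0.2978 0.4704 5.6096] [ 0.1482 -0.0934  0.016 ]
0.026 [0.5267 0.3553 0.1144] [-0.1824 -0.0564  9.1419] [0.1018 0.0158 0.0097]
0.023 [0.5268 0.3554 0.1117] [-1.2075 -0.403  12.6151] [ 0.006   0.1976 -0.0279]
13.5333
```

```bash
python3 - <<'E'
from h import *
np.set_printoptions(precision=4,suppress=True)
S=[.5265,.3552]; z=.111
while z>.100:
    z-=.001; manip.move_straight(S+[z],max_speed=.03); manip.hold(.15)
    f=manip.get_contact_force()[2]+2.9; print(round(z-.088,4),tcp()[0],f)
    if f>21: break
for _ in range(3): manip.hold(.5); print(manip.get_contact_force(),tcp()[0])
manip.move_straight(S+[.148],max_speed=.06); manip.move_straight(S+[.25],max_speed=.15)
manip.hold(.3); snap("w_p"); print(manip.get_contact_force(),manip.get_clock())
im=cv2.imread("pics/w_p.png"); g=cv2.imread("pics/w_g.png")
cv2.imwrite("pics/v8.png",np.vstack([im[20:360,220:420],]).copy() if 0 else np.hstack([g[20:360,220:420],im[20:360,220:420]]))
E
```

```text
0.022 [0.5268 0.3554 0.1108] 12.726690861243442
0.021 [0.5268 0.3555 0.1099] 13.055609732248605
0.02 [0.5271 0.3556 0.1099] 19.44471807221141
0.019 [0.5273 0.3558 0.1098] 26.50046130091313
[-5.2001 -3.2517 24.8211] [0.5273 0.3558 0.1098]
[-6.6266 -2.0598 23.9968] [0.5273 0.3558 0.1098]
[-5.7532 -3.4697 24.3927] [0.5273 0.3558 0.1098]
[ 0.1879 -0.4669 -2.6919] 18.65
```

View pics/v8.png

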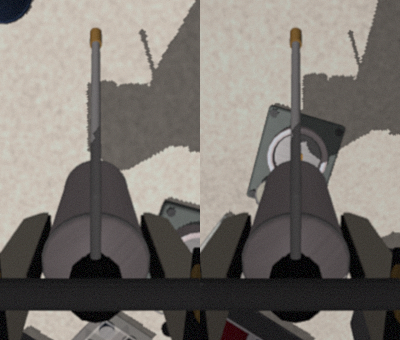

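The head reached its stop (TCP z froze at 0.1098 while force rose to about 24 N, held over 1.5 s), and the can did not slip (identical wrist picture). Checking IK for the carry with the last joint's range in mind.

```bash
python3 - <<'E'
from h import *
np.set_printoptions(precision=4,suppress=True)
t=load("w_g"); n=onz("wrist",(316,46.5),t[0][2]-.088+.0665,t); print("nozzle in tool",R.from_rotvec(t[1]).as_matrix().T@(n-t[0]))
C=np.array([.538,-.2452]); fr=np.array([-np.sin(np.radians(11.2)),np.cos(np.radians(11.2))])
for b in (0,.06,.08): p=C+fr*(.1105+b); print(b,p,manip.ik([*p,.25],ori(101.2)))
for p,a in [((.5265,.3552,.27),-40),((.49,.15,.27),-110),((.49,-.03,.27),-190)]: print(manip.ik(p,ori(a)))
E
```

```text
nozzle in tool [ 0.0216  0.0007 -0.1097]
0 [ 0.5165 -0.1368] [-0.346   0.2985  1.6644  0.      1.1787  2.6001]
0.06 [ 0.5049 -0.0779] [-0.2443  0.2548  1.723   0.      1.1637  2.7018]
0.08 [ 0.501  -0.0583] [-0.2082  0.2427  1.7389  0.      1.16    2.7379]
[ 0.5202  0.4714  1.3628 -0.      1.3074 -0.3524]
[ 0.2062  0.2384  1.6932 -0.      1.2099  0.5553]
[-0.156   0.1975  1.7451 -0.      1.199   1.5893]
```

```bash
python3 - <<'E'
from h import *
np.set_printoptions(precision=4,suppress=True)
manip.goto([.5265,.3552,.27],ori(-40)); manip.goto([.49,.15,.27],ori(-110)); manip.goto([.49,-.03,.27],ori(-190))
C=np.array([.538,-.2452]); fr=np.array([-np.sin(np.radians(11.2)),np.cos(np.radians(11.2))])
p=lambda b:C+fr*(.1105+b)
manip.goto([*p(.06),.25],ori(101.2)); print(manip.get_clock())
manip.move_straight([*p(.06),.145],max_speed=.12)
manip.move_straight([*p(.02),.135],max_speed=.06); manip.hold(.3)
snap("w_h"); t=load("w_h"); cv2.imwrite("pics/top_h.png",vision.snapshot("top"))
print(t[0],manip.get_contact_force(),manip.get_clock())
print("nz",proj("wrist",[*(C+fr*.02),t[0][2]-.0215],t),"well",proj("wrist",[*C,.085],t))
E
```

```text
22.775
[ 0.5127 -0.117   0.1351] [ 0.111  -0.0983 -2.3959] 25.0333
nz [[315.0907  43.9665]] well [[315.0726  18.0146]]
```

View pics/w_h.png

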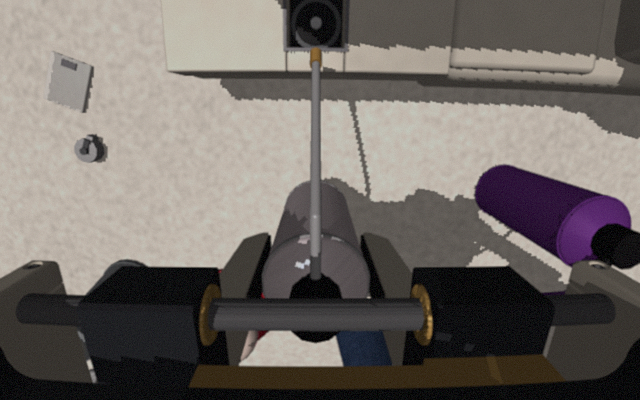

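The wrist view shows the well opening at columns 286–347 with its front lip at row 49, the nozzle tip at (316,47) above it, and the bed's front edge from (165,71) to (447,73).

```bash
python3 - <<'E'
from h import *
np.set_printoptions(precision=4,suppress=True)
t=load("w_h"); C=np.array([.538,-.2452]); fr=np.array([-np.sin(np.radians(11.2)),np.cos(np.radians(11.2))]); mx=np.array([fr[1],-fr[0]])
for q in((286,49),(347,50),(316.5,49.5),(165,71),(447,73.5)):
    d=onz("wrist",q,.085,t)[:2]-C; print(q,"mach x,y rel well",d@mx,d@fr)
n=onz("wrist",(316,47),t[0][2]-.0215,t)[:2]-C; print("nozzle",n@mx,n@fr)
E
```

```text
(286, 49) mach x,y rel well 0.017990373540614623 0.0175993158782029
(347, 50) mach x,y rel well -0.019747717638826764 0.018187135625885746
(316.5, 49.5) mach x,y rel well -0.0008700956561724525 0.017940610461965493
(165, 71) mach x,y rel well 0.09535660892254799 0.02947965288585225
(447, 73.5) mach x,y rel well -0.08373023512075525 0.031312567060207346
nozzle -0.00048322240894659 0.021510343311158402
```

```bash
python3 - <<'E'
from h import *
np.set_printoptions(precision=4,suppress=True)
C=np.array([.538,-.2452]); fr=np.array([-np.sin(np.radians(11.2)),np.cos(np.radians(11.2))])
p=C+fr*.1095
manip.move_straight([*p,.130],max_speed=.05); manip.move_straight([*p,.118],max_speed=.03); manip.hold(.5)
im,t=snap("w_f"); print(t[0],manip.get_contact_force(),manip.get_gripper_width(),manip.get_clock())
top=vision.snapshot("top"); sc=vision.snapshot("scene")
a=cv2.resize(im[0:130,200:440],(780,423)); b=cv2.resize(np.hstack([top[150:250,370:500],sc[190:290,150:280],sc[100:200,60:190]]),(780,200))
k=np.vstack([a[:395],b]); cv2.imwrite("pics/v10.png",cv2.convertScaleAbs(k,alpha=1.3)[:600])
E
```

```text
[ 0.5167 -0.1378  0.1181] [-0.7721 -0.4754 -3.1234] 0.5532840591663428 26.7167
```

View pics/v10.png

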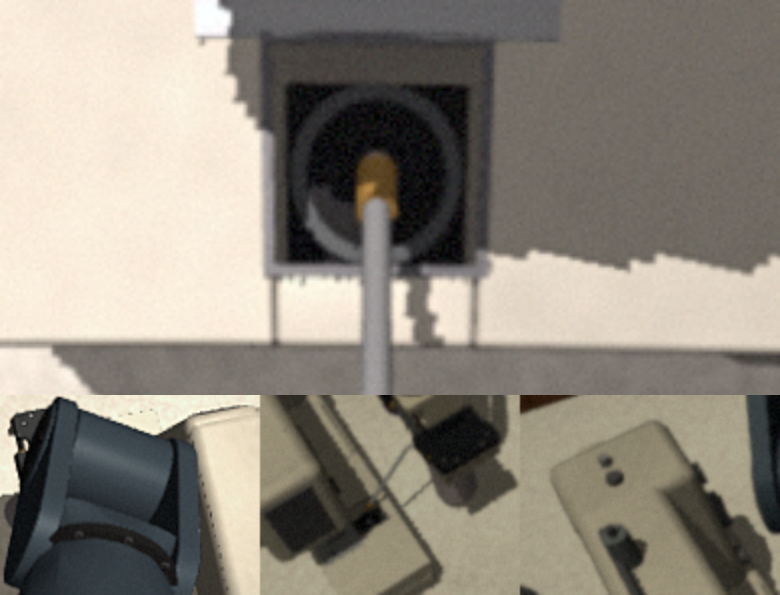

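The nozzle tip at (376,155) in the crop coincides with the centre of the well opening (378,155). The pose is still, so I'm handing in.

```bash
python3 -c "
from plant import finish_job; finish_job()"
```

```text
the job is handed in; nothing more can be done
```

I charged the can on the filling station and handed the job in with it held in the hover over the bobbin well. No verdict was reported, so everything below comes from my own readings.

- **Pressing:** I pushed the head down until the tool stopped sinking, which put the can's base about 21.8 mm above the table, with the head's stop given as 22 mm. I held it there at about 24 N for over 1.5 s. The wrist pictures before and after looked the same, so the can did not slip in the grip.
- **Final hover:** The last wrist picture shows the nozzle within about 1–2 mm of the well's centre. From the grip geometry it is about 11.5 mm above the bed. The wand is within about 1° of square to the machine.
- **Contacts:** At the end the wrist force showed about the can's own weight, roughly 3 N, so nothing else was touching at that moment. The robot's clock read about 27 s, against the 54 s limit.
- **Checks that disagreed or were not made:**
  - The scene camera put the station about 5 mm and the well 6–10 mm off the other two cameras' positions. I used the wrist and top views, and the close-up look confirmed them.
  - I did not look to confirm that the filling head sprang back.
  - I did not re-measure the bystanders. The carry was planned at least 50 mm above the cones.

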